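# Return the spice jars to the rack, each in front of its refill tin

## Robot

A 6-joint arm with a two-finger parallel gripper is mounted at the origin on a cart in front of the work surface, level with it; the furniture and walls round the work are solid. World frame = base frame: x ahead of the robot, y to its left, z up, the work surface at z = 0. Lengths are in m, angles in degrees, forces in N, time in s.
With the tool pointing down it reaches from about 0.325 to 0.85 m from the base axis. Payload 15.5 kg.
Tool frame: the origin (TCP) lies at the very end of the fingers, on their centre line; the grasp point (between the pads) lies arm.grip_depth behind it (arm.grip_depth is the distance from the TCP to the grasp point, in m); z points along the fingers, y is the line along which they close (so a half turn about z gives the same grasp; the last joint's range is limited). The gripper opens to 91 mm and grips with 3 to 60 N. Pads are 32 mm wide; open, the fingers measure 118 mm over their backs; the gripper's body (76 mm by 178 mm) begins 60 mm behind the grasp point.
Start: joints at [67.351, 28.281, 77.091, -0, 74.628, -5.472], TCP at [0.185, 0.597, 0.194] pointing down, gripper open.
Joint ranges: [-166.48, 166.48], [-47.26, 123.95], [12.59, 153.08], [-70.14, 250.14], [6.76, 159.57], [-176.63, 176.63]. Speed limits (degrees/s): [108.29, 108.29, 147.25, 172.46, 172.46, 172.46].

## Interface

Orientations are given as a 3x3 rotation matrix whose columns are the frame's x, y, z axes.
In Python, from rig import arm gives the robot as it stands. Calls block until the motion is done:
- arm.move_to(position, orientation): joint-space move of the TCP to a pose.
- arm.move_l(position, orientation=None, feed=0.15): straight line of the TCP; orientation=None keeps the orientation; feed is the mean speed in m/s.
- arm.move_joints(angles): joint-space move.
- arm.grip(opening): finger opening in m; the grip force is fixed at half the most; returns when the fingers have stopped.
- arm.sleep(seconds).
- arm.solve_ik(position, orientation): joint angles nearest the present ones, or None.
- arm.snapshot(name): name is "scene" or "top" or "wrist"; returns the picture (400x640x3 uint8, red, green, blue); there is no depth.
- arm.get_calibration(name): a dict with "intrinsics" (3x3 intrinsics, pixels), "k1" (the pictures are not rectified: a ray, as slopes to the right and down, at radius r is drawn at 1 + k1 r^2 times it, then the intrinsics apply), "cam_to_world" (4x4, takes a point from camera to world coordinates). Camera axes: x right, y down, z forward; pixel columns grow to the right and rows downward; lengths in m; the calibration is good to about 2 mm. A picture is of the moment at which its call begins: read the wrist's pose just before it. get_calibration takes no time and is no camera call; for the wrist camera it gives the pose at the moment of the call.
A pose or a line that the arm cannot do raises arm.Unreachable and nothing moves.
- arm.sign_off(): hands the job in; it is judged then, once.
Readings, each from a call of its own:
- arm.current_t(): time.
- arm.current_joint_positions(): joint angles.
- arm.current_dq(): joint speeds.
- arm.current_tau(): joint torques, N m.
- arm.current_ee_pos(): TCP position.
- arm.current_tool_rot(): TCP orientation.
- arm.current_force(): force on the tool from outside, world axes, zero at the start.
- arm.current_torque(): the same for the moment, N m.
- arm.current_width(): finger opening in m.
- arm.current_grasp_force(): force on a finger pad.
Only numpy, scipy, OpenCV 4.12 (cv2) and the standard library are available. Lean on these libraries where they do the work, as an engineer would, in place of code of your own. Each camera call takes 0.05 s, during which the arm holds its last target. There are 200 camera calls.

## Task

Move the four spice jars out of the wire carrier into the round front wells of the wooden spice rack, in the same order as the refill tins behind: each jar goes straight in front of the tin with the same lid colour. Set every jar down upright and gently, fully down in its well, without dropping or tipping it, and leave the tins standing where they are.

Things in the scene. Friction and masses are not known exactly. Their poses are not given: they have to be found in the camera images.
- jar_red: slim glass spice jar with a red screw lid and a label, 45 mm diameter over glass and lid alike, 108 mm tall, 110 g or so; starts upright in the wire carrier. Origin: centre of its underside, z up along its axis. Lid and body have about the same width: it can be gripped from above across the lid and shoulder, e.g. 86 mm above its underside.
- jar_green: slim glass spice jar with a dark green screw lid and a label, 44 mm diameter over glass and lid alike, 99 mm tall, 110 g or so; starts upright in the wire carrier. Origin: centre of its underside, z up along its axis. Lid and body have about the same width: it can be gripped from above across the lid and shoulder, e.g. 77 mm above its underside.
- jar_yellow: slim glass spice jar with a mustard-yellow screw lid and a label, 42 mm diameter over glass and lid alike, 96 mm tall, 110 g or so; starts upright in the wire carrier. Origin: centre of its underside, z up along its axis. Lid and body have about the same width: it can be gripped from above across the lid and shoulder, e.g. 74 mm above its underside.
- jar_white: slim glass spice jar with a white screw lid and a label, 46 mm diameter over glass and lid alike, 100 mm tall, 110 g or so; starts upright in the wire carrier. Origin: centre of its underside, z up along its axis. Lid and body have about the same width: it can be gripped from above across the lid and shoulder, e.g. 78 mm above its underside.
- tin_red: refill tin: bright steel tin with a red press lid and a red band round a paper label, 69 mm diameter, 102 mm tall, about 0.4 kg, loose, standing in one of the four rear wells of the spice rack. Origin: centre of its underside, z up.
- tin_green: refill tin: bright steel tin with a green press lid and a green band round a paper label, 69 mm diameter, 102 mm tall, about 0.4 kg, loose, standing in one of the four rear wells of the spice rack. Origin: centre of its underside, z up.
- tin_yellow: refill tin: bright steel tin with a yellow press lid and a yellow band round a paper label, 69 mm diameter, 102 mm tall, about 0.4 kg, loose, standing in one of the four rear wells of the spice rack. Origin: centre of its underside, z up.
- tin_white: refill tin: bright steel tin with a white press lid and a white band round a paper label, 69 mm diameter, 102 mm tall, about 0.4 kg, loose, standing in one of the four rear wells of the spice rack. Origin: centre of its underside, z up.
- spice_rack: fixed wood rack 356 mm wide (y), 201 deep. Origin: on the table under the front row's middle; x to the rear row, y along the row. Front board top 24 mm high: 4 empty round wells 60 mm wide, floor 10 mm above table, at x=0, y=+0.12,+0.04,-0.04,-0.12 m. Rear board top 50 mm high: tins in wells (floor 42 mm) at x=+0.105 m, same y. Cheeks 34 mm high at the front row, 62 at the rear; back rail 99 mm
- carrier: fixed steel-wire jar carrier. Origin: on the table under its centre; y runs along the row. Four bays at x=0, y=+0.099,+0.033,-0.033,-0.099 m, one jar in each, a few mm of play. Jars stand on a plate 8 mm above the table. Side rails 45 mm high (73 mm apart over all), cross wires 32 mm high, end handles 77 mm high, 146 mm from the centre
Mind the look-alikes: they are no part of the job. What is shaped like the jar_yellow but purple is not meant.

How it is judged (in metres and radians):
At the end, for the whole second after the job is handed in: Each jar upright (0.1 rad) on the floor of the front well before the tin of its lid colour, within 11 mm of the well centre along each rack axis, underside below 16 mm; jars and tins at rest, jars released, each tin upright within 20 mm of its start (((y of tin_red in the frame of spice_rack between 0.1 and 0.14 m and y of jar_red in the frame of spice_rack between 0.109 and 0.131 m) or (y of tin_red in the frame of spice_rack between 0.02 and 0.06 m and y of jar_red in the frame of spice_rack between 0.029 and 0.051 m) or (y of tin_red in the frame of spice_rack between -0.06 and -0.02 m and y of jar_red in the frame of spice_rack between -0.051 and -0.029 m) or (y of tin_red in the frame of spice_rack between -0.14 and -0.1 m and y of jar_red in the frame of spice_rack between -0.131 and -0.109 m)) and x of jar_red in the frame of spice_rack between -0.011 and 0.011 m and z of each of jar_red, jar_green, jar_yellow, jar_white in the frame of spice_rack below 0.016 m and angle between each of jar_red, tin_red, jar_green, tin_green, jar_yellow, tin_yellow, jar_white, tin_white's own z axis and vertical below 0.1 rad and linear speed of each of jar_red, tin_red, jar_green, tin_green, jar_yellow, tin_yellow, jar_white, tin_white below 0.02 m/s and angular speed of each of jar_red, jar_green, jar_yellow, jar_white below 0.2 rad/s and distance of each of tin_red, tin_green, tin_yellow, tin_white from where it was at the start of the episode below 0.02 m and contact force between each of jar_red, jar_green, jar_yellow, jar_white and the fingers below 0.05 N and ((y of tin_green in the frame of spice_rack between 0.1 and 0.14 m and y of jar_green in the frame of spice_rack between 0.109 and 0.131 m) or (y of tin_green in the frame of spice_rack between 0.02 and 0.06 m and y of jar_green in the frame of spice_rack between 0.029 and 0.051 m) or (y of tin_green in the frame of spice_rack between -0.06 and -0.02 m and y of jar_green in the frame of spice_rack between -0.051 and -0.029 m) or (y of tin_green in the frame of spice_rack between -0.14 and -0.1 m and y of jar_green in the frame of spice_rack between -0.131 and -0.109 m)) and x of jar_green in the frame of spice_rack between -0.011 and 0.011 m and ((y of tin_yellow in the frame of spice_rack between 0.1 and 0.14 m and y of jar_yellow in the frame of spice_rack between 0.109 and 0.131 m) or (y of tin_yellow in the frame of spice_rack between 0.02 and 0.06 m and y of jar_yellow in the frame of spice_rack between 0.029 and 0.051 m) or (y of tin_yellow in the frame of spice_rack between -0.06 and -0.02 m and y of jar_yellow in the frame of spice_rack between -0.051 and -0.029 m) or (y of tin_yellow in the frame of spice_rack between -0.14 and -0.1 m and y of jar_yellow in the frame of spice_rack between -0.131 and -0.109 m)) and x of jar_yellow in the frame of spice_rack between -0.011 and 0.011 m and ((y of tin_white in the frame of spice_rack between 0.1 and 0.14 m and y of jar_white in the frame of spice_rack between 0.109 and 0.131 m) or (y of tin_white in the frame of spice_rack between 0.02 and 0.06 m and y of jar_white in the frame of spice_rack between 0.029 and 0.051 m) or (y of tin_white in the frame of spice_rack between -0.06 and -0.02 m and y of jar_white in the frame of spice_rack between -0.051 and -0.029 m) or (y of tin_white in the frame of spice_rack between -0.14 and -0.1 m and y of jar_white in the frame of spice_rack between -0.131 and -0.109 m)) and x of jar_white in the frame of spice_rack between -0.011 and 0.011 m); the robot touches nothing.
It fails at once if a refill tin is knocked out of its place (over 20 mm) or tipped (over 0.35 rad) (distance of any of tin_red, tin_green, tin_yellow, tin_white from where it was at the start of the episode above 0.02 m or angle between any of tin_red, tin_green, tin_yellow, tin_white's own z axis and vertical above 0.35 rad).
It fails at once if a spice jar is tipped over (more than 0.8 rad from upright) (angle between any of jar_red, jar_green, jar_yellow, jar_white's own z axis and vertical above 0.8 rad).
It fails at once if a spice jar is dropped or thrown (faster than 0.8 m/s while not held, a fall of over 30 mm) ((linear speed of jar_red above 0.8 m/s and contact force between jar_red and the fingers below 0.05 N) or (linear speed of jar_green above 0.8 m/s and contact force between jar_green and the fingers below 0.05 N) or (linear speed of jar_yellow above 0.8 m/s and contact force between jar_yellow and the fingers below 0.05 N) or (linear speed of jar_white above 0.8 m/s and contact force between jar_white and the fingers below 0.05 N)).
It also fails if it takes over 93 s, if anything falls off the work surface, if the arm or the gripper's body presses on something with over 40 N, if the wrist force passes 120 N, or if a joint passes its speed limit or range.

## Working session

There is one attempt and no reset: what is moved stays moved. The work goes in short steps, each a Python script; the robot and the scene stay as the last script left them, time stands still between calls to the robot, and variables do not carry over. Pictures are saved under pics/ and viewed, at most 14 in all, crops included, and the job is handed in when it is done.

```bash
mkdir -p pics; python3 - <<'E'
from rig import arm
import cv2
for n in("scene","top"):
    im=arm.snapshot(n); cv2.imwrite(f"pics/{n}0.png",im[:,:,::-1])
    c=arm.get_calibration(n); print(n,c)
print(arm.grip_depth,arm.current_t(),arm.current_tool_rot())
E
```

```text
scene {'intrinsics': array([[377.98945468,   0.        , 317.26282449],
       [  0.        , 377.98945468, 199.21754763],
       [  0.        ,   0.        ,   1.        ]]), 'k1': 0.02573544193141107, 'cam_to_world': array([[ 0.86016913, -0.37346896,  0.3473183 ,  0.23095922],
       [-0.50995029, -0.61948879,  0.59681181, -0.43164927],
       [-0.00773089, -0.69047417, -0.72331574,  0.77971758],
       [ 0.        ,  0.        ,  0.        ,  1.        ]])}
top {'intrinsics': array([[514.34154466,   0.        , 321.15373542],
       [  0.        , 514.34154466, 187.92838988],
       [  0.        ,   0.        ,   1.        ]]), 'k1': 0.010959638258086326, 'cam_to_world': array([[-0.02654496, -0.98592066,  0.16509336,  0.37448073],
       [-0.99953314,  0.02867684,  0.01054266,  0.14607768],
       [-0.01512858, -0.16473643, -0.98622159,  1.27055884],
       [ 0.        ,  0.        ,  0.        ,  1.        ]])}
0.0188 0.1 [[-9.55411452e-01  2.95277528e-01 -3.71541415e-04]
 [ 2.95277755e-01  9.55410949e-01 -9.83319677e-04]
 [ 6.46225322e-05 -1.04918280e-03 -9.99999448e-01]]
```

View pics/scene0.png

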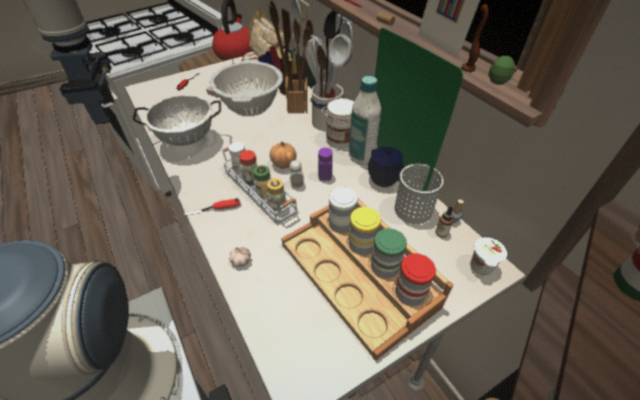

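View pics/top0.png

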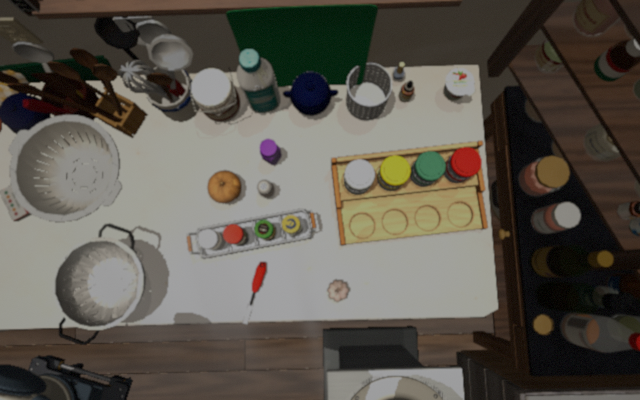

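The top view shows the carrier jars, left to right: white (209,239), red (235,234), green (264,230) and yellow (291,225). The rack tins run white (359,176), yellow (395,172), green (430,168) and red (465,164), with the front wells at (362,224), (394,221), (427,217) and (460,214). There are two look-alikes outside the carrier: the purple jar (270,151) and a small white-grey shaker (265,187). Next I'll localise everything and check it in an enlarged crop.

```bash
cat > h.py <<'E'
import numpy as np, cv2
from rig import arm
def ray(c,uv):
    K=c["intrinsics"]; k=c["k1"]
    uv=np.atleast_2d(np.array(uv,float)); 
    n=cv2.undistortPoints(uv[:,None],K,np.array([k,0,0,0.]))[:,0]
    T=c["cam_to_world"]; d=np.c_[n,np.ones(len(n))]@T[:3,:3].T
    return T[:3,3],d
def onz(c,uv,z):
    o,d=ray(c,uv); return o+d*((z-o[2])/d[:,2])[:,None]
def proj(c,P):
    T=np.linalg.inv(c["cam_to_world"]); r=cv2.Rodrigues(T[:3,:3])[0]
    return cv2.projectPoints(np.atleast_2d(np.array(P,float)),r,T[:3,3],c["intrinsics"],np.array([c["k1"],0,0,0.]))[0][:,0]
HS={'red':((0,130,110),(6,255,255)),'yellow':((20,110,90),(34,255,255)),'green':((40,60,25),(88,255,255)),'white':((0,0,135),(179,60,255))}
E
python3 - <<'E'
from h import *
im=cv2.imread("pics/top0.png"); c=arm.get_calibration("top")
hsv=cv2.cvtColor(im,cv2.COLOR_BGR2HSV)
for nm,(x0,y0,x1,y1) in dict(carrier=(180,205,325,262),rack=(330,142,490,247)).items():
    for k,(a,b) in HS.items():
        m=cv2.inRange(hsv,a,b)[y0:y1,x0:x1]
        n,l,s,ce=cv2.connectedComponentsWithStats(m)
        for i in range(1,n):
            if s[i,4]>60: print(nm,k,s[i],(ce[i]+[x0,y0]).round(1))
o=[(209,239),(235,234),(264,230),(291,225)]; H=[.108,.116,.107,.104]
print([onz(c,p,h)[0].round(3) for p,h in zip(o,H)])
print(onz(c,[(362,224),(394,221),(427,217),(460,214)],.024).round(3))
print(onz(c,[(359,176),(395,172),(430,168),(465,164)],.144).round(3))
a=cv2.resize(im[205:262,180:325],None,fx=5.5,fy=5.5,interpolation=cv2.INTER_CUBIC)
b=cv2.resize(im[188:245,335:490],(a.shape[1],a.shape[0]*145//155),interpolation=cv2.INTER_CUBIC)
b=cv2.resize(im[188:245,335:490],None,fx=5.14,fy=5.14,interpolation=cv2.INTER_CUBIC)[:,:a.shape[1]]
b=cv2.copyMakeBorder(b,0,0,0,a.shape[1]-b.shape[1],cv2.BORDER_CONSTANT)
cv2.imwrite("pics/crop1.png",cv2.vconcat([a,b])[:600])
E
```

```text
carrier red [ 43  19  20  20 287] [232.5 233.6]
carrier yellow [102  11  18  17 173] [290.7 224. ]
carrier green [ 74  14  20  20 203] [263.6 228.9]
carrier white [   0    0  145   57 4466] [250.8 232.5]
carrier white [111   7  20  11  75] [301.8 215.7]
carrier white [87 12 15 10 73] [274.7 220. ]
carrier white [58 17 17  6 67] [247.4 224.3]
carrier white [107  20  23  16 102] [299.4 235.5]
carrier white [ 11  22  67  29 688] [213.3 242.1]
carrier white [ 79  32  26   9 119] [270.6 241.3]
rack red [121   5  30  30 689] [465.7 161.5]
rack yellow [ 49  12  32  32 794] [395.  169.7]
rack green [ 84   9  32  30 735] [429.8 165.7]
rack white [   0    0  160  105 3572] [407.7 201. ]
rack white [ 14  17  31  30 705] [359.2 173.5]
[array([0.459, 0.415, 0.108]), array([0.468, 0.355, 0.116]), array([0.476, 0.291, 0.107]), array([0.486, 0.229, 0.104])]
[[ 0.492  0.063  0.024]
 [ 0.497 -0.015  0.024]
 [ 0.504 -0.095  0.024]
 [ 0.509 -0.175  0.024]]
[[ 0.588  0.073  0.144]
 [ 0.594 -0.007  0.144]
 [ 0.601 -0.085  0.144]
 [ 0.608 -0.164  0.144]]
```

View pics/crop1.png

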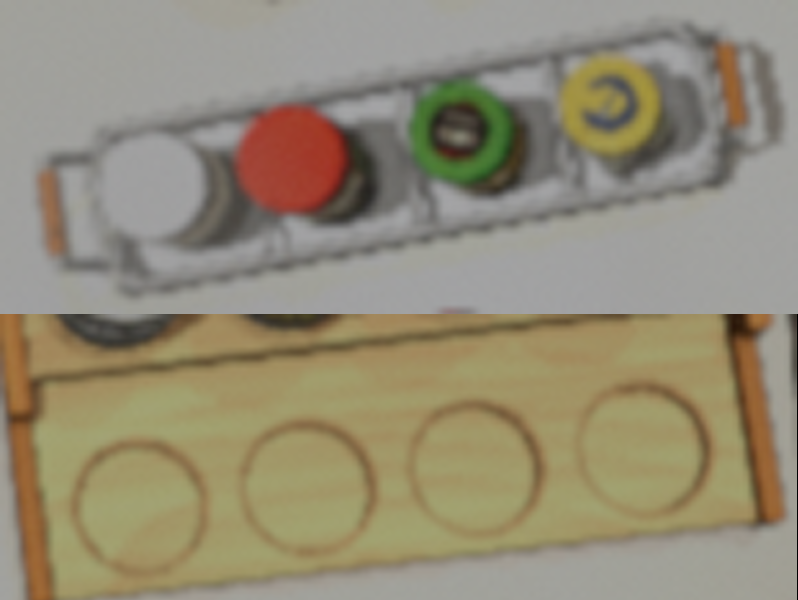

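The enlarged crop confirms the four carrier jars: white, red, green ring and yellow ring lids. The purple jar and the shaker stand outside the carrier. The measured spacings (about 63 mm between jars and 80 mm between wells) match the given sizes. Next I'll move above the carrier and then the rack for a closer look with the wrist camera.

```bash
cat >> h.py <<'E'
def R(yx,yy):   # tool down, closing direction (yx,yy)
    y=np.array([yx,yy,0.]);y/=np.linalg.norm(y);z=np.array([0,0,-1.]);return np.c_[np.cross(y,z),y,z]
E
python3 - <<'E'
from h import *
import pickle
for s in(1,-1):
    for p,y in(((.472,.322,.32),(.99,.143)),((.500,-.056,.32),(-.07,.997)),((.509,-.175,.1),(-.07,.997)),((.459,.415,.09),(.99,.143))):
        q=arm.solve_ik(p,R(s*y[0],s*y[1])); print(s,p,None if q is None else np.round(q,0))
best=min((1,-1),key=lambda s:abs((arm.solve_ik((.472,.322,.32),R(s*.99,s*.143)) or [0]*5+[999])[5]) if True else 0)
arm.move_to((.472,.322,.32),R(best*.99,best*.143)); print(best,arm.current_t())
c=arm.get_calibration("wrist"); im=arm.snapshot("wrist"); cv2.imwrite("pics/w1.png",im[:,:,::-1]); pickle.dump(c,open("w1.pkl","wb")); print(c)
E
```

```text
1 (0.472, 0.322, 0.32) [28. 18. 73. -0. 88. 20.]
1 (0.5, -0.056, 0.32) [ -13.   12.   82.   -0.   86. -107.]
1 (0.509, -0.175, 0.1) [ -25.   28.   96.   -0.   56. -119.]
1 (0.459, 0.415, 0.09) [37. 34. 84. -0. 61. 28.]
-1 (0.472, 0.322, 0.32) [  28.   18.   73.   -0.   88. -160.]
-1 (0.5, -0.056, 0.32) [-13.  12.  82.  -0.  86.  73.]
-1 (0.509, -0.175, 0.1) [-25.  28.  96.  -0.  56.  61.]
-1 (0.459, 0.415, 0.09) [  37.   34.   84.   -0.   61. -152.]Traceback (most recent call last):
  File "<stdin>", line 6, in <module>
  File "<stdin>", line 6, in <lambda>
ValueError: The truth value of an array with more than one element is ambiguous. Use a.any() or a.all()
```

```bash
python3 - <<'E'
from h import *
import pickle
arm.move_to((.472,.322,.32),R(.99,.143)); print(arm.current_t())
c=arm.get_calibration("wrist"); im=arm.snapshot("wrist"); cv2.imwrite("pics/w1.png",im[:,:,::-1]); pickle.dump(c,open("w1.pkl","wb")); print(c)
for p,h in(((.459,.415),.108),((.468,.355),.116),((.476,.291),.107),((.486,.229),.104)): print(proj(c,(*p,h)))
E
```

```text
1.6417
{'intrinsics': array([[299.7307725 ,   0.        , 323.17823588],
       [  0.        , 299.7307725 , 197.2893189 ],
       [  0.        ,   0.        ,   1.        ]]), 'k1': -0.017678328096173885, 'cam_to_world': array([[ 9.89363506e-01,  1.40263383e-01,  3.85491502e-02,
         4.61105032e-01],
       [ 1.45462002e-01, -9.55454755e-01, -2.56801512e-01,
         3.94441435e-01],
       [ 8.12120000e-04,  2.59677481e-01, -9.65695059e-01,
         5.11329853e-01],
       [ 0.00000000e+00,  0.00000000e+00,  0.00000000e+00,
         1.00000000e+00]])}
[[323.63018554 100.19024757]]
[[323.76138743 148.39192501]]
[[322.71986373 194.36626495]]
[[323.33871113 235.56054684]]
```

View pics/w1.png

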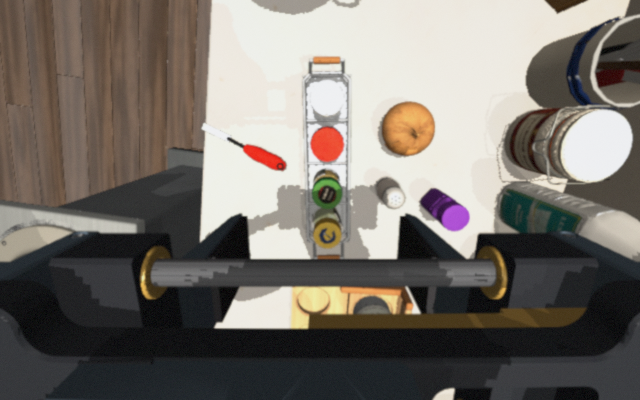

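Wrist view: the lids show at about white (327,100), red (327,145), green (327,192) and yellow (327,235), a few pixels from the prediction. I'll get them precisely by mask, then look at the rack the same way.

```bash
python3 - <<'E'
from h import *
import pickle
c=pickle.load(open("w1.pkl","rb")); im=cv2.imread("pics/w1.png"); hsv=cv2.cvtColor(im,cv2.COLOR_BGR2HSV)
for k,(u,v),h in(('red',(327,145),.116),('green',(327,192),.107),('yellow',(327,235),.104)):
    a,b=HS[k]; m=cv2.inRange(hsv,a,b); m[:v-25]=0;m[v+25:]=0;m[:,:u-25]=0;m[:,u+25:]=0
    pts=cv2.findNonZero(m); (cc,r)=cv2.minEnclosingCircle(cv2.convexHull(pts)); x=cv2.boundingRect(pts)
    print(k,cc,r,x,onz(c,[cc,(x[0]+x[2]/2-.5,x[1]+x[3]/2-.5)],h).round(4))
print('white',onz(c,(327,100),.108))
t=arm.get_calibration("top")
print(onz(t,[(208.2,239),(233.3,234.1),(264,229),(291.1,224.1)],.108).round(4), "top z=.108")
W=onz(t,[(362.2,225.7),(394.9,222.),(427.4,218.2),(460.1,214.5)],.024);print(W.round(4))
arm.move_to((.46,-.056,.36),R(.07,-.997)); print(arm.current_t())
c=arm.get_calibration("wrist"); im=arm.snapshot("wrist")[:,:,::-1]; cv2.imwrite("pics/w2.png",im); pickle.dump(c,open("w2.pkl","wb"))
print(proj(c,W))
a=cv2.imread("pics/w1.png")[70:260,270:390]
b=im[30:270,170:490]
cv2.imwrite("pics/w12.png",cv2.hconcat([cv2.resize(a,(360,570),interpolation=2),cv2.copyMakeBorder(cv2.resize(b,(440,330),interpolation=2),0,240,0,0,0)]))
cv2.imwrite("pics/w2b.png",cv2.resize(b,(800,600),interpolation=2))
E
```

```text
red (327.0, 143.8235321044922) 17.292617797851562 (311, 127, 33, 35) [[0.4713 0.3615 0.116 ]
 [0.4713 0.3612 0.116 ]]
green (326.5, 193.2096710205078) 16.173660278320312 (312, 178, 30, 32) [[0.481  0.2934 0.107 ]
 [0.481  0.293  0.107 ]]
yellow (326.59375, 232.7916717529297) 14.875983238220215 (313, 220, 28, 28) [[0.4901 0.234  0.104 ]
 [0.4901 0.2328 0.104 ]]
white [[0.46324606 0.4158608  0.108     ]]
[[0.4595 0.4169 0.108 ]
 [0.469  0.3601 0.108 ]
 [0.4786 0.2904 0.108 ]
 [0.488  0.2288 0.108 ]] top z=.108
[[ 0.4874  0.0624  0.024 ]
 [ 0.4942 -0.0171  0.024 ]
 [ 0.5013 -0.0962  0.024 ]
 [ 0.5081 -0.1756  0.024 ]]
3.1083
[[256.40195133 139.64727684]
 [302.34517767 139.0460665 ]
 [348.12908651 138.31700492]
 [394.14571009 137.80187756]]
```

View pics/w2b.png

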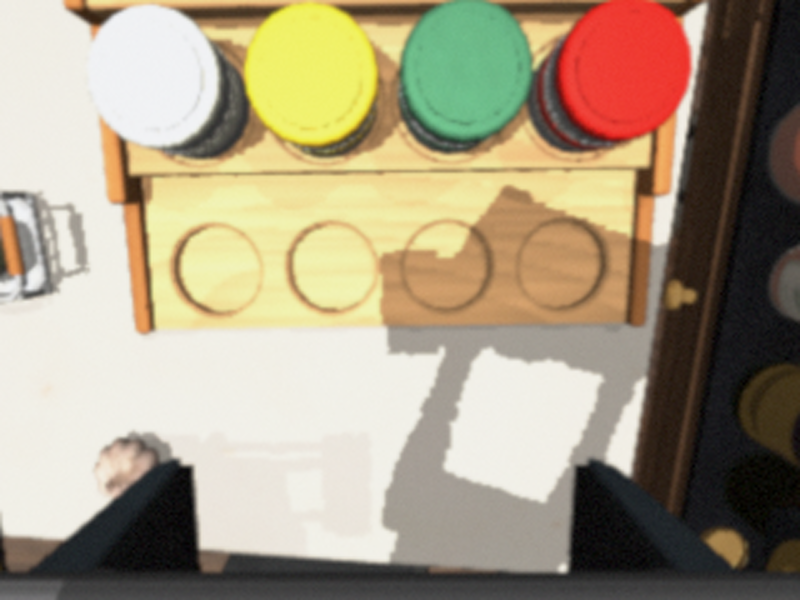

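View pics/w12.png

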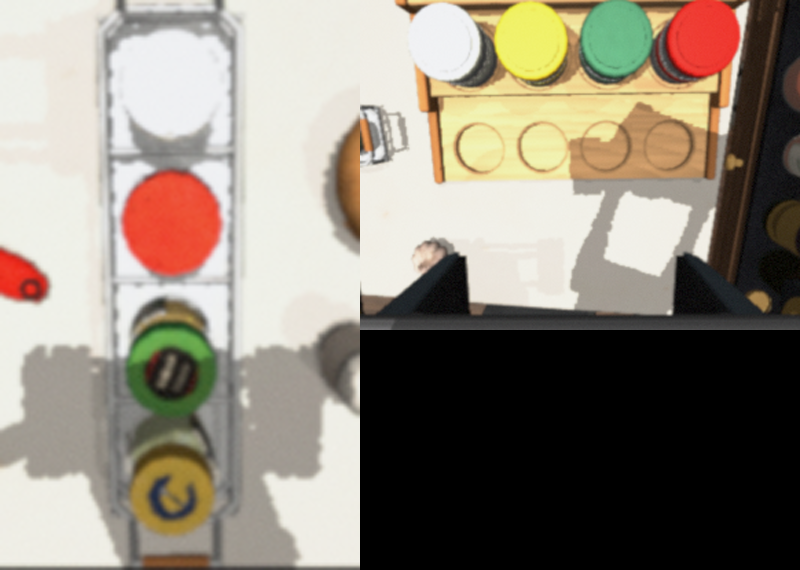

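Wrist view: wells in the crop at (218,269), (332,266), (446,266) and (561,264), with the tins above them reading white, yellow, green, red. This agrees with the top camera to about 3 mm, so I'll average the two. I'm starting with red, which goes to the farthest well. At the rack the gripper closes along the row so that it stays clear of the tins.

```bash
cat > go.py <<'E'
from h import *
import pickle,sys
t=arm.get_calibration("top"); w1=pickle.load(open("w1.pkl","rb")); w2=pickle.load(open("w2.pkl","rb"))
J={'white':(.046,.100,.078,(208.2,239),(326.7,98)),'red':(.045,.108,.086,(233.1,233.9),(327,144)),
   'green':(.044,.099,.077,(263.8,229),(326.5,193)),'yellow':(.042,.096,.074,(290.9,224.1),(326.6,233.2))}
jar={k:(onz(t,v[3],.008+v[1])[0]+onz(w1,v[4],.008+v[1])[0])/2 for k,v in J.items()}
wt=onz(t,[(362.,225.5),(394.7,221.8),(427.2,218.),(459.9,214.3)],.024)
ww=onz(w2,[(256.9,137.3),(302.5,136.1),(348.1,136.1),(394.1,135.3)],.024)
W=(wt+ww)/2; ctr=W.mean(0)
d=W[0]-W[3]; d/=np.linalg.norm(d); W=[ctr+d*s for s in(.12,.04,-.04,-.12)]   # ideal row, 80 mm pitch
well=dict(zip(('white','yellow','green','red'),W))
r=jar['white']-jar['yellow']; RC=R(-r[0]*0+r[1],-r[0]); RR=R(-d[0],-d[1])
D=arm.grip_depth
def pp(k):
    dia,h,g,*_=J[k]; x,y,_=jar[k]; X,Y,_=well[k]; zt=g-D
    lift=.165+zt
    arm.grip(.075)
    arm.move_to((x,y,lift),RC); arm.move_l((x,y,.008+zt),feed=.15)
    arm.grip(dia-.012); print(k,'grip',arm.current_width(),arm.current_grasp_force(),arm.current_force().round(1))
    arm.move_l((x,y,lift),feed=.15); print('lifted',arm.current_width(),arm.current_grasp_force())
    arm.move_to((X,Y,lift),RR); arm.sleep(.2); f0=arm.current_force()
    arm.move_l((X,Y,.03+zt),feed=.15)
    arm.move_l((X,Y,.014+zt),feed=.04); print('in',(arm.current_force()-f0).round(1))
    arm.move_l((X,Y,.0105+zt),feed=.015); print('down',(arm.current_force()-f0).round(1),arm.current_ee_pos().round(4))
    arm.grip(dia+.012); arm.sleep(.2)
    arm.move_l((X,Y,lift),feed=.15); print('t',arm.current_t())
if __name__=="__main__":
    np.set_printoptions(suppress=True)
    print({k:v.round(4) for k,v in jar.items()},(wt-ww).round(4),np.array(W).round(4),d)
    for k in sys.argv[1:]: pp(k)
    cv2.imwrite("pics/after_%s.png"%sys.argv[-1],cv2.resize(arm.snapshot("top")[140:265,180:500,::-1],(800,312),interpolation=2))
E
python3 go.py red
```

```text
{'white': array([0.461 , 0.4176, 0.108 ]), 'red': array([0.4701, 0.3601, 0.116 ]), 'green': array([0.4798, 0.2924, 0.107 ]), 'yellow': array([0.4893, 0.2314, 0.104 ])} [[-0.0036  0.0013  0.    ]
 [-0.0045  0.0004  0.    ]
 [-0.0033  0.      0.    ]
 [-0.0037 -0.0002  0.    ]] [[ 0.4897  0.0632  0.024 ]
 [ 0.4967 -0.0165  0.024 ]
 [ 0.5036 -0.0962  0.024 ]
 [ 0.5106 -0.1759  0.024 ]] [-0.08686239  0.99622032  0.        ]
red grip 0.04394942285442324 30.000220835208893 [-0.5 -0.6  3.1]
lifted 0.043774323251910406 29.997792541980743
in [0.6 0.4 0.1]
down [-0.3  0.3  0.2] [ 0.5106 -0.1759  0.0777]
t 14.125
```

View pics/after_red.png

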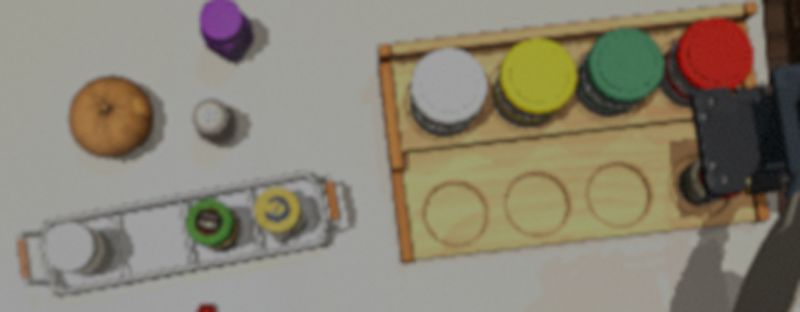

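The picture shows red standing at its well around (700,185), partly hidden by the arm. The tins are undisturbed. Continuing with green.

```bash
python3 go.py green; python3 - <<'E'
from h import *
import pickle
arm.move_to((.46,-.056,.36),R(.07,-.997)); c=arm.get_calibration("wrist"); im=arm.snapshot("wrist")[:,:,::-1]
pickle.dump(c,open("w3.pkl","wb")); cv2.imwrite("pics/w3.png",im); cv2.imwrite("pics/w3b.png",cv2.resize(im[30:190,290:490],(800,640),interpolation=2)[:600])
E
```

```text
{'white': array([0.461 , 0.4176, 0.108 ]), 'red': array([0.4701, 0.3601, 0.116 ]), 'green': array([0.4798, 0.2924, 0.107 ]), 'yellow': array([0.4893, 0.2314, 0.104 ])} [[-0.0036  0.0013  0.    ]
 [-0.0045  0.0004  0.    ]
 [-0.0033  0.      0.    ]
 [-0.0037 -0.0002  0.    ]] [[ 0.4897  0.0632  0.024 ]
 [ 0.4967 -0.0165  0.024 ]
 [ 0.5036 -0.0962  0.024 ]
 [ 0.5106 -0.1759  0.024 ]] [-0.08686239  0.99622032  0.        ]
green grip 0.042125688841766096 30.00036209821701 [0.4 0.2 1.8]
lifted 0.04210316092308188 29.999782741069794
in [ 0.1 -0.8 -0.6]
down [ 0.1 -0.7 -0.2] [ 0.5036 -0.0962  0.0687]
t 24.8167
```

View pics/w3b.png

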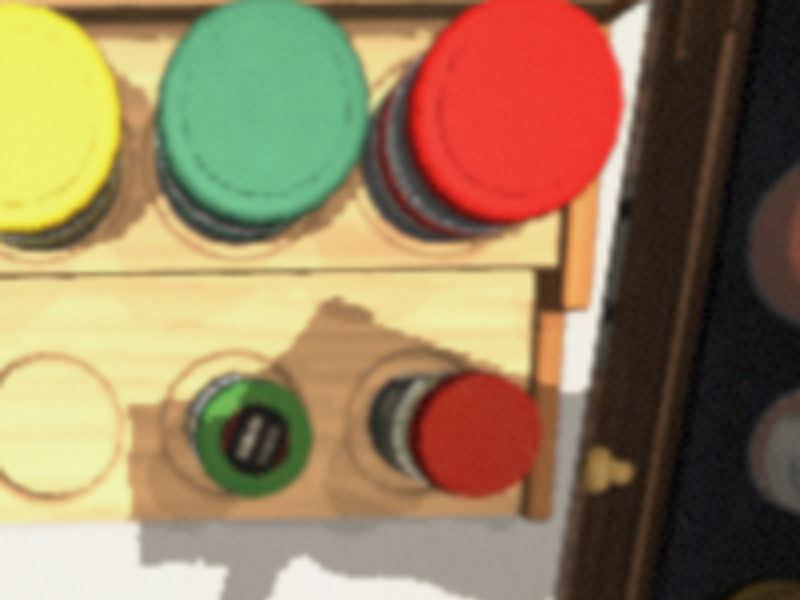

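Both jars stand upright in their wells: green lid at crop (254,437), red at (476,433). I'll check their offsets while placing the remaining two.

```bash
python3 - <<'E'
from go import *
c=pickle.load(open("w3.pkl","rb"))
for k,uv,z in(('red',(408.6,137.9),.118),('green',(353.1,138.9),.109)): print(k,(onz(c,uv,z)[0]-ww[{'red':3,'green':2}[k]]).round(4))
E
python3 go.py yellow white; python3 - <<'E'
from h import *
import pickle
arm.move_to((.46,-.056,.36),R(.07,-.997)); c=arm.get_calibration("wrist"); im=arm.snapshot("wrist")[:,:,::-1]
pickle.dump(c,open("w4.pkl","wb")); cv2.imwrite("pics/w4.png",im); cv2.imwrite("pics/w4b.png",cv2.resize(im[30:190,210:430],(800,582),interpolation=2))
print(arm.current_t(),arm.current_force())
E
```

```text
red [0.0011 0.0002 0.094 ]
green [ 0.0007 -0.0012  0.085 ]
{'white': array([0.461 , 0.4176, 0.108 ]), 'red': array([0.4701, 0.3601, 0.116 ]), 'green': array([0.4798, 0.2924, 0.107 ]), 'yellow': array([0.4893, 0.2314, 0.104 ])} [[-0.0036  0.0013  0.    ]
 [-0.0045  0.0004  0.    ]
 [-0.0033  0.      0.    ]
 [-0.0037 -0.0002  0.    ]] [[ 0.4897  0.0632  0.024 ]
 [ 0.4967 -0.0165  0.024 ]
 [ 0.5036 -0.0962  0.024 ]
 [ 0.5106 -0.1759  0.024 ]] [-0.08686239  0.99622032  0.        ]
yellow grip 0.04029920867066778 29.95478167895044 [0.4 0.6 2.7]
lifted 0.04054853582402656 29.943231041963827
in [ 1.5 -0.4  1.2]
down [1.8 0.3 0.6] [ 0.4966 -0.0165  0.0657]
t 35.4083
white grip 0.04398260159348795 30.000371038913727 [ 0.4 -0.3  2.7]
lifted 0.04390307687685806 29.9997541308403
in [-0.6 -0.3 -0.4]
down [ 0.7 -0.3 -0.1] [0.4897 0.0632 0.0697]
t 45.85
46.7083 [ 0.13491067 -0.9569415  -0.33080086]
```

View pics/w4b.png

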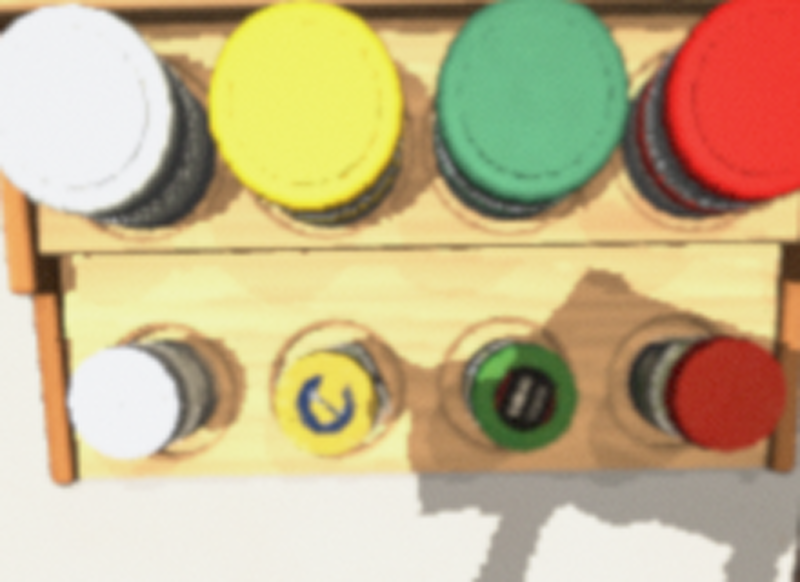

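All four jars stand upright in order: white (124,402), yellow (325,402), green (522,397) and red (728,392). I'll check the offsets of the last two, then hand in.

```bash
python3 - <<'E'
from go import *
c=pickle.load(open("w4.pkl","rb")); ok=True
for k,uv,z,i in(('white',(243.7,140.2),.11,0),('yellow',(299.,140.2),.106,1)):
    e=(onz(c,uv,z)[0]-ww[i])[:2]; print(k,e.round(4)); ok&=abs(e).max()<.008
if ok: print(arm.sign_off())
E
```

```text
white [0.0009 0.0004]
yellow [-0.0016 -0.0007]
the job is handed in; nothing more can be done
None
```

All four jars are upright in the front wells before the tins of their lid colour, measured within 2 mm of the well centres, and the job was handed in at about 47 s of the 93 s allowed.

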